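Log the sampling unit and hold its cover open for inspection

ROBOT

A 6-joint arm with a two-finger parallel gripper is mounted at the origin on the work surface. World frame = base frame: x ahead of the robot, y to its left, z up, the work surface at z = 0. Lengths are in m, angles in rad, forces in N, time in s.
With the tool pointing down it reaches from about 0.325 to 0.9 m from the base axis. Payload 6.1 kg.
Tool frame: the origin (TCP) lies on the centre line of the jaws, within the pads' length; the fingertips stand 22 mm ahead of it and the grasp point (between the pads) lies 3 mm ahead of it (ctrl.tcp_to_tips is the z of the fingertips in the tool frame, in m); z points along the fingers, y is the direction in which the jaws open and shut (so a half turn about z gives the same grasp; the last joint's range is limited). The gripper opens to 87 mm and grips with 3 to 60 N. Pads are 19 mm wide; open, the fingers measure 117 mm over their backs; the gripper's body (75 mm by 190 mm) begins 51 mm behind the grasp point.
Start: joints at [-1.388, 0.22, 1.526, -0, 1.395, -0.126], TCP at [0.19, -0.595, 0.213] pointing down, gripper open.
Joint ranges: [-2.98, 2.98], [-0.91, 2.08], [0.09, 2.57], [-1.24, 4.39], [0.2, 2.65], [-2.68, 2.68]. Speed limits (rad/s): [2.57, 2.57, 3.01, 3.14, 3.14, 3.14].

INTERFACE

Orientations are given as a 3x3 rotation matrix whose columns are the frame's x, y, z axes.
In Python, from bench import ctrl gives the robot as it stands.
- The arm moves only by the tool step_arm, never from a script. Its argument "motion" is a list of rows, each an object of numbers: "x", "y", "z": the shift along the tool's x, y, z in mm; "ax", "ay", "az": the turn, a rotation vector about the tool's x, y, z in degrees; "grip": the closure, from 0 (fully open) to 1 (shut). In form: [{"x": .., "y": .., "z": .., "ax": .., "ay": .., "az": .., "grip": ..}, ...]. A call has 1 to 8 rows; each row shifts and turns the commanded pose from where the row before left it, along the tool's axes as they then stand; what a row does not reach is not made up. A row lasts 1/10 s, in which the tool goes at most 50 mm and 8.59 degrees, less where a joint would pass 70% of its speed; a pose out of reach is approached as far as the arm can. A call with a gripper value outside its range is refused whole. The fingers move at their own pace and stop on an object; "newtons" is the grip in N (left out, the last holds). Time passes only in rows, so rows that do not move let the fingers close. It gives the time, the measured TCP pose, the force and the opening at its end, in the units of the state.
- ctrl.get_obs(): the state, without advancing time (a new reading comes with each control period).
- ctrl.grab_frame(name): name is "scene" or "top" or "wrist"; returns the picture (480x640x3 uint8, red, green, blue); there is no depth.
- ctrl.camera_params(name): a dict with "intrinsics" (3x3 intrinsics, pixels), "T" (4x4, takes a point from camera to world coordinates). Camera axes: x right, y up, looking along -z (the intrinsics and any distortion apply to the point x, -y, -z); pixel columns grow to the right and rows downward; lengths in m; the calibration is good to about 2 mm. A picture is of the moment at which its call begins: read the wrist's pose just before it. camera_params takes no time and is no camera call; for the wrist camera it gives the pose at the moment of the call.
- ctrl.hand_in(): hands the job in, once; it reports no verdict.
Trained networks look in the newest picture that a camera, given by its name, has taken for a name from the list of things; names that differ only in an ending like _2 or _b are one class to them, and where a whole thing is asked for, a point or a joint stands for the part that bears it (a point fixed in the world has none). Each returns a list of dicts, best first, with "conf" (0 to 1); they miss things now and then, are a little off and sometimes report something else, mostly with a low value. They report only what shows in the picture. A call takes as long as a camera call. They do not tell look-alikes from the thing itself.
- ctrl.silhouettes(thing, camera): "region" (480x640 bool, what is visible of it) and "rect" ([centre column, centre row, width, height] in pixels, round what is visible of it).
The state is a dict: "t": time; "joints": joint angles; "joint_vel": joint speeds; "joint_torque": joint torques, N m; "ee_pos": TCP position; "tool_rot": TCP orientation; "contact_force": force on the tool from outside, world axes, zero at the start; "torque": the same for the moment, N m; "finger_gap": opening from 0.0 (shut) to 1.0 (fully open).
Only numpy, scipy, OpenCV 4.12 (cv2) and the standard library are available. Lean on these libraries where they do the work, as an engineer would, in place of code of your own. Each camera call takes 0.05 s, during which the arm holds its last target. There are 200 camera calls.

TASK

Log a filter check on the sampling unit: with its cover still shut, pick up the handheld scanner, aim its window squarely at the barcode label on the unit's side from about 9 cm away and hold it steady for a second or two, then lay the scanner back on its mat. Then lift the unit's self-closing cover by its pull bar to 60 degrees and hold it still there so that a colleague can look at the filter: finish while still holding the cover, do not let go of it. Leave the tape roll, carton and bottle alone.

Things in the scene. Friction and masses are not known exactly. Their poses are not given: they have to be found in the camera images.
- unit: Fixed white open-topped instrument box, 180 mm deep (its x), 260 wide (its y), 110 tall, on the desk; a grey cover closes its top. Origin: centre of its underside, at desk height. x points from its front (towards the robot) to its back, where the hinge is; y to the robot's left; z up. Its place and yaw (within 0.2 rad) differ each time.
- label (a point): Centre of the white 64 x 44 mm barcode label on the unit's upright right-hand (-y) side face: 130 mm to -y of the unit's origin, 55 mm above the desk. Axes as the unit's; the label looks along the unit's -y.
- cover: Flat grey cover, 180 x 260 x 8 mm, about 0.25 kg, with a round steel pull bar (10 mm thick, 110 long, along y) held 45 mm in front of its front edge by a 10 mm rod at each end (y = -55, +55 mm). Origin: on the hinge line at the cover's underside, 90 mm behind the unit's origin, 110 mm up. Axes as the unit's when shut, turning with the cover.
- bar (a point): Middle of the pull bar, 225 mm from the hinge point; with the cover shut it is 135 mm in front of the unit's origin and 114 mm above the desk. There is 40 mm of free space between the bar and the unit's front, so open the fingers only about 35 mm when straddling the bar. Axes turn with the cover.
- hinge (a point): The middle of the hinge edge, 4 mm above the cover's underside (114 mm above the desk, 90 mm behind the unit's origin). As the cover opens, the bar goes round this point in a circle of radius 225 mm, up and towards the back. It turns with the cover.
- cover_angle (a joint): Opening angle of the cover in rad: 0 shut (flat), 1.047 is 60 degrees; stop at 1.4. A spring and gravity shut it from any angle; holding it takes about 2 N at the bar.
- scanner: Loose grey handheld barcode scanner, 170 mm long, about 0.16 kg, lying on the mat. Handle 32 mm wide, 28 tall (x = -85 to +30 mm); wider head 58 mm wide, 34 tall (x = +30 to +85 mm). Origin: centre of its underside, below its centre of mass: grip the handle there, across its width (y). x points from handle to head, the way it reads; z up.
- window (a point): The scanner's reading window: centre of the head's front face, 85 mm ahead of the scanner's origin and 17 mm above its underside. It reads straight along its x axis; axes as the scanner's.
- mat: Fixed black rubber mat on the desk, 250 x 150 x 4 mm, on which the scanner lies along the mat's long x axis. Origin: centre of its underside.
- tape: Loose black roll of tape, 84 mm across, 19 mm tall, lying flat. Origin: centre of its underside. Bystander.
- carton: Loose small cardboard carton, 85 x 60 x 50 mm. Origin: centre of its underside. Bystander.
- bottle: Loose closed white bottle, 64 mm across, 140 mm tall. Origin: centre of its underside. Bystander.
Not all that is in view belongs to the job. Several things have the shape of the scanner; the one meant has the colours described above.

How it is judged:
By the outcome, as a careful person would: the job done as asked, in the order asked, and still so for the second after the job is handed in, while the arm keeps its last pose, push and grip.
It also fails if it takes over 59 s, if anything falls off the work surface, if the arm or the gripper's body presses on something with over 40 N, if the wrist force passes 120 N, or if a joint passes its speed limit or range.

## Working session

There is one attempt and no reset: what is moved stays moved. The work goes in short steps, Python scripts to look and compute and a tool call to move; the robot and the scene stay as the last step left them, time stands still between calls to the robot, and variables do not carry over. Pictures are saved under pics/ and viewed, about 8 in all and at most 12, crops included, and the job is handed in when it is done.

Besides the shell and the picture viewer there is one more tool, called as a command line: name --argument value ..., lists and objects as JSON in quotes. step_arm: Moves the arm, as the interface text tells. Its arguments: {"type":"object","properties":{"motion":{"type":"array"},"newtons":{"type":"number"}},"required":["motion"]}

```bash
mkdir -p pics; ls; python3 - <<'E'
from bench import ctrl
import cv2,numpy as np
s=ctrl.get_obs();print(s['t'],s['ee_pos'],s['tool_rot'],ctrl.tcp_to_tips)
for c in ['scene','top']:
    f=ctrl.grab_frame(c);cv2.imwrite(f'pics/{c}0.png',f[...,::-1])
    p=ctrl.camera_params(c);print(c,p)
    for th in ['scanner','unit','label','cover','bar','mat']:
        for d in ctrl.silhouettes(th,c): 
            print(c,th,round(d['conf'],2),np.round(d['rect'],0),d['region'].sum())
E
```

```text
pics
0.0 [ 0.18983362 -0.594808    0.21173023] [[ 9.52703116e-01  3.03902358e-01 -3.59364410e-04]
 [ 3.03902483e-01 -9.52701277e-01  1.88628952e-03]
 [ 2.30880900e-04 -1.90628564e-03 -9.99998156e-01]] 0.022
scene {'intrinsics': array([[594.13291957,   0.        , 325.51211785],
       [  0.        , 594.13291957, 235.47094938],
       [  0.        ,   0.        ,   1.        ]]), 'T': array([[-0.67861965, -0.45403703,  0.5773437 ,  1.3900959 ],
       [ 0.73435691, -0.40446828,  0.54509204,  0.80769548],
       [-0.01397476,  0.79388651,  0.60790536,  1.0320836 ],
       [ 0.        ,  0.        ,  0.        ,  1.        ]])}
scene scanner 0.84 [257. 215.  15.  36.] 554
scene scanner 0.7 [314. 176.  54.  21.] 669
scene scanner 0.6 [356. 231.  60.  28.] 957
scene scanner 0.58 [178. 194.  16.  40.] 523
scene scanner 0.58 [362. 303. 135. 126.] 10964
scene unit 0.78 [360. 304. 138. 123.] 11043
scene unit 0.21 [198. 262.  41.  36.] 1039
scene label 0.94 [360. 304. 134. 128.] 11017
scene label 0.46 [490. 372.  39.  63.] 1629
scene label 0.21 [361. 288. 135.  88.] 6454
scene cover 0.87 [361
[... 459 characters left out ...]
26,  0.38549818],
       [-0.99992433, -0.01157694,  0.00416143, -0.0278295 ],
       [ 0.00337644,  0.06701842,  0.99774603,  1.58127748],
       [ 0.        ,  0.        ,  0.        ,  1.        ]])}
top scanner 0.95 [426. 327.  54.  20.] 713
top scanner 0.74 [495. 215.  49.  37.] 729
top scanner 0.61 [410. 235.  46.  45.] 691
top scanner 0.59 [332. 281.  38.  47.] 659
top unit 0.86 [264. 215.  86.  78.] 5391
top unit 0.17 [412. 237.  47.  42.] 711
top label 0.97 [261. 213.  85.  74.] 5289
top label 0.69 [260. 213.  82.  76.] 5030
top cover 0.86 [262. 212.  84.  78.] 5193
top bar 0.96 [262. 213.  85.  74.] 5079
top mat 0.81 [409. 247.  88.  77.] 2709
top mat 0.3 [262. 213.  86.  80.] 4967
```

```bash
cd pics; python3 -c "
import cv2,numpy as np
a=cv2.imread('scene0.png');b=cv2.imread('top0.png');cv2.imwrite('s.png',a)"
```

```text
(no output)
```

View pics/top0.png

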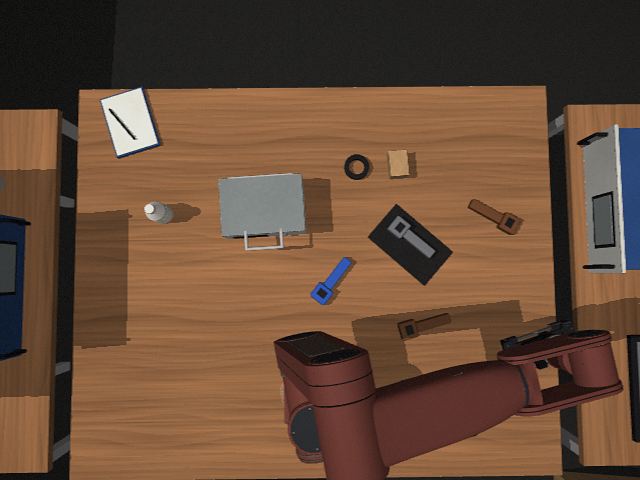

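View pics/scene0.png

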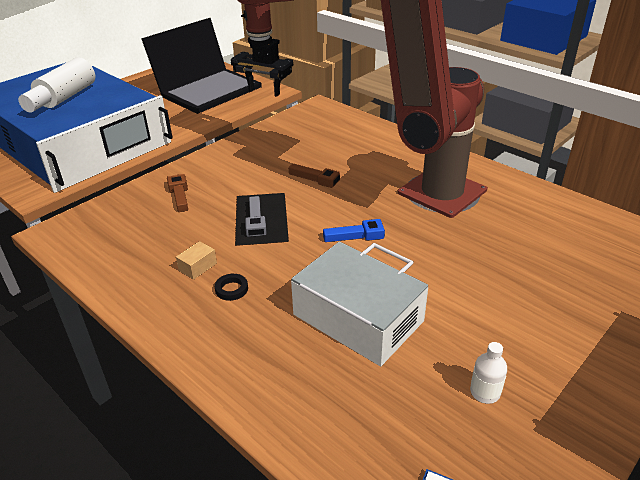

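Top view: the grey scanner is on the mat (410,235) with its head up-left (399,227). The unit is at (262,205) with its bar at (264,247) towards the robot. Decoys are blue (332,281) and two brown ones (495,215 and 426,327). Next I fit box models to the masks.

```bash
cat > h.py <<'E'
from bench import ctrl
import cv2,numpy as np
from scipy.optimize import minimize
def proj(P,p):
    T=p['T'];K=p['intrinsics'];c=(np.asarray(P)-T[:3,3])@T[:3,:3]
    u=c*[1,-1,-1];u=u@K.T
    return u[:,:2]/u[:,2:]
def box(x0,x1,y0,y1,z0,z1): return np.array([[x,y,z] for x in(x0,x1) for y in(y0,y1) for z in(z0,z1)])
UNIT=[box(-.09,.09,-.13,.13,0,.118)]
BAR=[box(-.14,-.13,-.055,.055,.109,.119)]+[box(-.135,-.09,s*.055-.005,s*.055+.005,.109,.119) for s in(-1,1)]
SC=[box(-.085,.03,-.016,.016,0,.028),box(.03,.085,-.029,.029,0,.034)]
MAT=[box(-.125,.125,-.075,.075,0,.004)]
def Rz(a): c,s=np.cos(a),np.sin(a);return np.array([[c,-s,0],[s,c,0],[0,0,1]])
def render(boxes,q,p,z):
    m=np.zeros((480,640),np.uint8)
    for b in boxes:
        u=proj(b@Rz(q[2]).T+[q[0],q[1],z],p)
        h=cv2.convexHull(np.round(u*16).astype(np.int32).reshape(-1,1,2))
        cv2.fillConvexPoly(m,h,255,cv2.LINE_AA,4)
    return m/255.
def fit(boxes,masks,q0,z=0):
    "masks: list of (mask,params)"
    def f(q):
        c=0
        for m,p in masks:
            r=render(boxes,q,p,z);c+=1-np.minimum(r,m).sum()/np.maximum(r,m).sum()
        return c/len(masks)
    best=None
    for d in (0,.1,-.1):
        q=np.array(q0)+[0,0,d]
        r=minimize(f,q,method='Nelder-Mead',options=dict(initial_simplex=np.vstack([q]+[q+v for v in np.diag([.02,.02,.1])]),xatol=1e-4,fatol=1e-5))
        if best is None or r.fun<best.fun: best=r
    return best.x,best.fun
def pix(uv,p,z):
    d=np.linalg.inv(p['intrinsics'])@[uv[0],uv[1],1];d=p['T'][:3,:3]@(d*[1,-1,-1]);o=p['T'][:3,3]
    return o+d*(z-o[2])/d[2]
def pick(th,cam,uv):
    return min(ctrl.silhouettes(th,cam),key=lambda d:np.hypot(*(np.array(d['rect'][:2])-uv)))['region'].astype(float)
E
python3 - <<'E'
from h import *
P={c:ctrl.camera_params(c) for c in('top','scene')}
for n,b,th,ut,us,z,y in [('unit',UNIT,'unit',(264,215),(360,304),0,0),('scanner',SC,'scanner',(410,235),(257,215),.004,.9),('mat',MAT,'mat',(409,247),(263,220),0,.9)]:
    mt=pick(th,'top',ut);ms=pick(th,'scene',us)
    q0=[*pix(ut,P['top'],.02)[:2],y]
    bb=b+BAR if n=='unit' else b
    for M in ([(mt,P['top'])],[(ms,P['scene'])],[(mt,P['top']),(ms,P['scene'])]):
        q,f=fit(bb,M,q0,z);print(n,np.round(q,4),round(f,3))
p=ctrl.camera_params('wrist');T=p['T'];s=ctrl.get_obs()
print(p['intrinsics'],'\n',np.round(s['tool_rot'].T@T[:3,:3],3),np.round(s['tool_rot'].T@(T[:3,3]-s['ee_pos']),3))
E
```

```text
unit [0.6006 0.1596 0.0555] 0.047
unit [0.5967 0.1618 0.0521] 0.038
unit [0.5993 0.1606 0.0577] 0.048
scanner [ 0.4958 -0.3243  0.845 ] 0.145
scanner [ 0.4892 -0.3309  0.8923] 0.236
scanner [ 0.4951 -0.3248  0.8905] 0.197
mat [ 0.4763 -0.3229  0.8371] 0.233
mat [ 0.4727 -0.322   0.8481] 0.293
mat [ 0.4749 -0.3219  0.8563] 0.266
[[411.42477008   0.         321.47691429]
 [  0.         411.42477008 243.76580375]
 [  0.           0.           1.        ]] 
 [[ 0.     0.965  0.263]
 [ 1.    -0.001  0.   ]
 [ 0.001  0.263 -0.965]] [ 0.071  0.    -0.172]
```

step_arm --motion '[{"x": 46, "y": -20.5}, {"x": 46, "y": -20.5}, {"x": 46, "y": -20.5}, {"x": 46, "y": -20.5}, {"x": 46, "y": -20.5}, {"x": 46, "y": -20.5}, {"x": 46, "y": -20.5}, {"x": 46, "y": -20.5}]'

```text
invalid input at $.motion[0]: expected keys x, y, z, ax, ay, az, grip
```

step_arm --motion '[{"az": -8}, {"az": -8}, {"az": -8}, {"az": -7.5}, {}]'

```text
invalid input at $.motion[0]: expected keys x, y, z, ax, ay, az, grip
```

```bash
cat > look.py <<'E'
from h import *
def look(name,guess=(.495,-.325,.86)):
    s=ctrl.get_obs();p=ctrl.camera_params('wrist');f=ctrl.grab_frame('wrist')
    cv2.imwrite(f'pics/{name}.png',f[...,::-1]);print(s['t'],np.round(s['ee_pos'],4),np.round(s['tool_rot'],3).tolist())
    return p,f,s
E
python3 - <<'E'
from look import *
p,f,s=look('w1')
uv=proj([[.495,-.325,.02]],p)[0];print(uv)
m=pick('scanner','wrist',uv);print(m.sum());q,c=fit(SC,[(m,p)],[.495,-.325,.86],.004);print('scanner',q,c)
o=f[...,::-1].copy();r=render(SC,q,p,.004)
e=cv2.morphologyEx((r>.5).astype(np.uint8),cv2.MORPH_GRADIENT,np.ones((2,2)));o[e>0]=(0,255,0)
m2=pick('mat','wrist',uv);q2,c2=fit(MAT,[(np.maximum(m,m2),p)],[.475,-.322,.85],0);print('mat',q2,c2)
e=cv2.morphologyEx((render(MAT,q2,p,0)>.5).astype(np.uint8),cv2.MORPH_GRADIENT,np.ones((2,2)));o[e>0]=(0,0,255)
cv2.imwrite('pics/w1o.png',o)
E
```

```text
1.0 [ 0.1899 -0.5954  0.2128] [[0.953, 0.304, -0.0], [0.304, -0.953, -0.0], [-0.0, -0.0, -1.0]]
[  73.23930092 -340.09509949]
7891.0
scanner [ 0.495 -0.325  0.86 ] 1.0Traceback (most recent call last):
  File "<stdin>", line 7, in <module>
  File "h.py", line 38, in pick
    return min(ctrl.silhouettes(th,cam),key=lambda d:np.hypot(*(np.array(d['rect'][:2])-uv)))['region'].astype(float)
           ~~~^^^^^^^^^^^^^^^^^^^^^^^^^^^^^^^^^^^^^^^^^^^^^^^^^^^^^^^^^^^^^^^^^^^^^^^^^^^^^^^
ValueError: min() iterable argument is empty
```

All keys are required in every row.

step_arm --motion '[{"x": 46, "y": -20.5, "z": 0, "ax": 0, "ay": 0, "az": 0, "grip": 0}, {"x": 46, "y": -20.5, "z": 0, "ax": 0, "ay": 0, "az": 0, "grip": 0}, {"x": 46, "y": -20.5, "z": 0, "ax": 0, "ay": 0, "az": 0, "grip": 0}, {"x": 46, "y": -20.5, "z": 0, "ax": 0, "ay": 0, "az": 0, "grip": 0}, {"x": 46, "y": -20.5, "z": 0, "ax": 0, "ay": 0, "az": 0, "grip": 0}, {"x": 46, "y": -20.5, "z": 0, "ax": 0, "ay": 0, "az": 0, "grip": 0}, {"x": 46, "y": -20.5, "z": 0, "ax": 0, "ay": 0, "az": 0, "grip": 0}, {"x": 46, "y": -20.5, "z": 0, "ax": 0, "ay": 0, "az": 0, "grip": 0}]'

```text
t: 1.95
ee_pos: [0.4899, -0.3277, 0.2131]
tool_rot: [[0.953, 0.304, 0.0], [0.304, -0.953, -0.0], [0.0, 0.001, -1.0]]
contact_force: [1.1, 0.1, 0.9]
finger_gap: 1.002
```

step_arm --motion '[{"x": 0, "y": 0, "z": 0, "ax": 0, "ay": 0, "az": -8, "grip": 0}, {"x": 0, "y": 0, "z": 0, "ax": 0, "ay": 0, "az": -8, "grip": 0}, {"x": 0, "y": 0, "z": 0, "ax": 0, "ay": 0, "az": -8, "grip": 0}, {"x": 0, "y": 0, "z": 0, "ax": 0, "ay": 0, "az": -7.5, "grip": 0}, {"x": 0, "y": 0, "z": 0, "ax": 0, "ay": 0, "az": 0, "grip": 0}]'

```text
t: 2.45
ee_pos: [0.4886, -0.3292, 0.2128]
tool_rot: [[0.653, 0.758, -0.0], [0.758, -0.653, -0.0], [-0.0, -0.0, -1.0]]
contact_force: [-0.1, -0.8, 0.3]
finger_gap: 0.998
```

```bash
cat > sc.py <<'E'
import sys
from look import *
def scan(name):
    p,f,s=look(name)
    uv=proj([[.495,-.325,.02]],p)[0];o=f[...,::-1].copy()
    def draw(B,q,z,col):
        e=cv2.morphologyEx((render(B,q,p,z)>.5).astype(np.uint8),cv2.MORPH_GRADIENT,np.ones((2,2)));o[e>0]=col
    for d in ctrl.silhouettes('scanner','wrist'): print(d['conf'],d['rect'])
    m=pick('scanner','wrist',uv);q,c=fit(SC,[(m,p)],[.495,-.325,.86],.004);print('scanner',q,c);draw(SC,q,.004,(0,255,0))
    try:
        m2=pick('mat','wrist',uv);q2,c2=fit(MAT,[(np.maximum(m,m2),p)],[.475,-.322,.85],0);print('mat',q2,c2);draw(MAT,q2,0,(0,0,255))
    except Exception as e: print(e)
    cv2.imwrite(f'pics/{name}o.png',o)
    d=s['tool_rot'].T@(np.array([*q[:2],.004+.017])-s['ee_pos']);th=np.arctan2(*s['tool_rot'][1::-1,0])
    print('go mm (tool)',d*1000,'az',-np.degrees(q[2]-th))
scan(sys.argv[1])
E
python3 sc.py w2
```

```text
2.45 [ 0.4886 -0.3292  0.2128] [[0.653, 0.758, -0.0], [0.758, -0.653, -0.0], [-0.0, -0.0, -1.0]]
0.82 [323.8, 199.4, 72.7, 196.9]
0.7 [52.6, 65.5, 105.2, 49.9]
0.56 [183.3, 407.6, 35.4, 18.5]
scanner [ 0.49501781 -0.32357327  0.87240237] 0.062472864430695885
mat [ 0.47581442 -0.32053492  0.84937714] 0.05341191823286273
go mm (tool) [  8.45428706   1.23030102 191.84311747] az -0.7170037405850843
```

View pics/w2o.png

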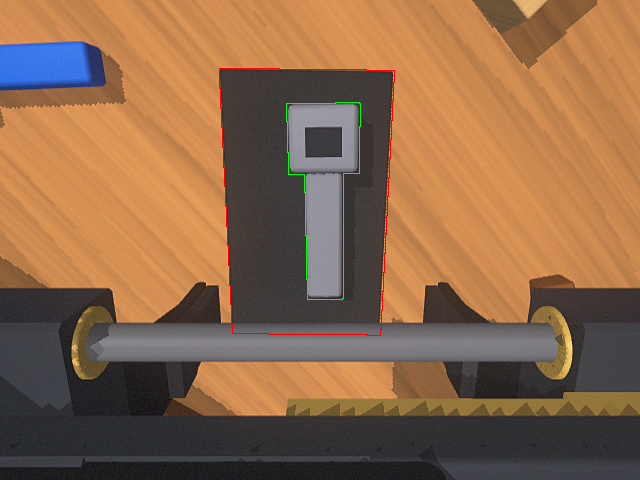

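The fit is tight. Now descend to TCP z ≈ 0.030 and grip.

step_arm --motion '[{"x": 8.5, "y": 1, "z": 30, "ax": 0, "ay": 0, "az": -0.7, "grip": 0}, {"x": 0, "y": 0, "z": 45, "ax": 0, "ay": 0, "az": 0, "grip": 0}, {"x": 0, "y": 0, "z": 45, "ax": 0, "ay": 0, "az": 0, "grip": 0}, {"x": 0, "y": 0, "z": 40, "ax": 0, "ay": 0, "az": 0, "grip": 0}, {"x": 0, "y": 0, "z": 15, "ax": 0, "ay": 0, "az": 0, "grip": 0}, {"x": 0, "y": 0, "z": 7.5, "ax": 0, "ay": 0, "az": 0, "grip": 0}, {"x": 0, "y": 0, "z": 0, "ax": 0, "ay": 0, "az": 0, "grip": 0}]'

```text
t: 3.35
ee_pos: [0.4952, -0.3238, 0.0308]
tool_rot: [[0.645, 0.764, 0.0], [0.764, -0.645, -0.0], [0.0, 0.0, -1.0]]
contact_force: [0.5, 0.0, 1.0]
finger_gap: 1.0
```

step_arm --motion '[{"x": 0, "y": 0, "z": 0, "ax": 0, "ay": 0, "az": 0, "grip": 1}, {"x": 0, "y": 0, "z": 0, "ax": 0, "ay": 0, "az": 0, "grip": 1}, {"x": 0, "y": 0, "z": 0, "ax": 0, "ay": 0, "az": 0, "grip": 1}, {"x": 0, "y": 0, "z": 0, "ax": 0, "ay": 0, "az": 0, "grip": 1}, {"x": 0, "y": 0, "z": 0, "ax": 0, "ay": 0, "az": 0, "grip": 1}, {"x": 0, "y": 0, "z": 0, "ax": 0, "ay": 0, "az": 0, "grip": 1}, {"x": 0, "y": 0, "z": 0, "ax": 0, "ay": 0, "az": 0, "grip": 1}, {"x": 0, "y": 0, "z": 0, "ax": 0, "ay": 0, "az": 0, "grip": 1}]' --newtons 25

```text
t: 4.15
ee_pos: [0.4948, -0.3234, 0.0303]
tool_rot: [[0.644, 0.765, -0.0], [0.765, -0.644, 0.0], [0.0, -0.0, -1.0]]
contact_force: [0.4, -0.1, -0.1]
finger_gap: 0.355
```

step_arm --motion '[{"x": 0, "y": 0, "z": -16, "ax": 0, "ay": 0, "az": 0, "grip": 1}, {"x": 0, "y": 0, "z": -24, "ax": 0, "ay": 0, "az": 0, "grip": 1}, {"x": 0, "y": 0, "z": -24, "ax": 0, "ay": 0, "az": 0, "grip": 1}, {"x": 43, "y": -4.6, "z": 0, "ax": 0, "ay": 0, "az": 0, "grip": 1}, {"x": 43, "y": -4.6, "z": 0, "ax": 0, "ay": 0, "az": 0, "grip": 1}, {"x": 43, "y": -4.6, "z": 0, "ax": 0, "ay": 0, "az": 0, "grip": 1}, {"x": 43, "y": -4.6, "z": 0, "ax": 0, "ay": 0, "az": 0, "grip": 1}, {"x": 43, "y": -4.6, "z": 0, "ax": 0, "ay": 0, "az": 0, "grip": 1}]'

```text
t: 4.95
ee_pos: [0.617, -0.1429, 0.096]
tool_rot: [[0.644, 0.765, 0.001], [0.765, -0.644, -0.001], [0.001, 0.001, -1.0]]
contact_force: [-0.5, 0.2, 0.1]
finger_gap: 0.004
```

step_arm --motion '[{"x": 0, "y": 0, "z": 0, "ax": 0, "ay": 0, "az": -7.2, "grip": 1}, {"x": 0, "y": 0, "z": 0, "ax": 0, "ay": 0, "az": -7.2, "grip": 1}, {"x": 0, "y": 0, "z": 0, "ax": 0, "ay": 0, "az": -7.2, "grip": 1}, {"x": 0, "y": 0, "z": 0, "ax": 0, "ay": 0, "az": -7.2, "grip": 1}, {"x": 0, "y": 0, "z": 0, "ax": 0, "ay": 0, "az": -7.2, "grip": 1}, {"x": 0, "y": 0, "z": 0, "ax": 0, "ay": 0, "az": -7.2, "grip": 1}, {"x": 0, "y": 0, "z": 0, "ax": 0, "ay": 0, "az": 0, "grip": 1}]'

```text
t: 5.65
ee_pos: [0.6162, -0.1443, 0.0956]
tool_rot: [[-0.055, 0.998, 0.001], [0.998, 0.055, -0.0], [-0.0, 0.001, -1.0]]
contact_force: [-0.1, -0.1, -0.5]
finger_gap: 0.007
```

```bash
cat > u.py <<'E'
import sys
from look import *
n=sys.argv[1]
p,f,s=look(n);o=f[...,::-1].copy()
q=[.599,.1605,.0555]
for B,col in ((UNIT,(0,255,0)),(BAR,(0,0,255)),([box(-.032,.032,-.1305,-.13,.033,.077)],(255,0,0))):
    e=cv2.morphologyEx((render(B,q,p,0)>.5).astype(np.uint8),cv2.MORPH_GRADIENT,np.ones((2,2)));o[e>0]=col
cv2.imwrite(f'pics/{n}o.png',o)
for th in('unit','cover'):
    for d in ctrl.silhouettes(th,'wrist'): print(th,d['conf'],d['rect'])
E
python3 u.py w3
```

```text
5.65 [ 0.6162 -0.1443  0.0956] [[-0.055, 0.998, 0.001], [0.998, 0.055, -0.0], [-0.0, 0.001, -1.0]]
cover 0.57 [525.0, 401.0, 60.9, 28.7]
```

View pics/w3o.png

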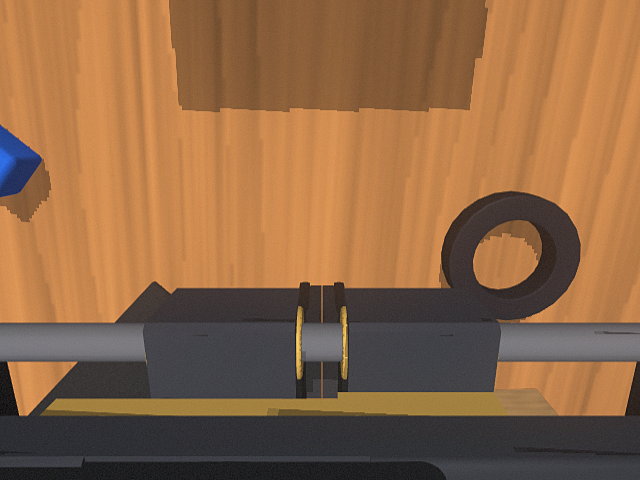

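The grip was lost: finger gap is 0 and no scanner shows in view, only shadow and tape. I go back up to look at the mat.

step_arm --motion '[{"x": 0, "y": 0, "z": -40, "ax": 0, "ay": 0, "az": 7.2, "grip": 0}, {"x": 0, "y": 0, "z": -40, "ax": 0, "ay": 0, "az": 7.2, "grip": 0}, {"x": 0, "y": 0, "z": -36, "ax": 0, "ay": 0, "az": 7.2, "grip": 0}, {"x": 0, "y": 0, "z": 0, "ax": 0, "ay": 0, "az": 7.2, "grip": 0}, {"x": 0, "y": 0, "z": 0, "ax": 0, "ay": 0, "az": 7.2, "grip": 0}, {"x": 0, "y": 0, "z": 0, "ax": 0, "ay": 0, "az": 7.2, "grip": 0}]'

```text
t: 6.4
ee_pos: [0.6159, -0.1443, 0.2112]
tool_rot: [[0.65, 0.76, 0.001], [0.76, -0.65, -0.0], [0.0, 0.001, -1.0]]
contact_force: [-0.1, -0.9, 0.3]
finger_gap: 0.463
```

step_arm --motion '[{"x": -44, "y": 4.6, "z": 0, "ax": 0, "ay": 0, "az": 0, "grip": 0}, {"x": -44, "y": 4.6, "z": 0, "ax": 0, "ay": 0, "az": 0, "grip": 0}, {"x": -44, "y": 4.6, "z": 0, "ax": 0, "ay": 0, "az": 0, "grip": 0}, {"x": -44, "y": 4.6, "z": 0, "ax": 0, "ay": 0, "az": 0, "grip": 0}, {"x": -44, "y": 4.6, "z": 0, "ax": 0, "ay": 0, "az": 0, "grip": 0}, {"x": 0, "y": 0, "z": 0, "ax": 0, "ay": 0, "az": 0, "grip": 0}]'

```text
t: 7.0
ee_pos: [0.4886, -0.3317, 0.2107]
tool_rot: [[0.65, 0.76, -0.001], [0.76, -0.65, -0.002], [-0.002, 0.001, -1.0]]
contact_force: [0.3, -0.1, -0.7]
finger_gap: 0.967
```

```bash
python3 sc.py w4
```

```text
7.0 [ 0.4886 -0.3317  0.2107] [[0.65, 0.76, -0.001], [0.76, -0.65, -0.002], [-0.002, 0.001, -1.0]]
0.88 [551.2, 282.6, 44.1, 13.1]
0.76 [320.9, 197.8, 75.4, 196.8]
0.75 [183.7, 408.7, 27.5, 16.2]
0.57 [51.0, 61.5, 101.9, 48.5]
scanner [ 0.49495217 -0.32387687  0.8662711 ] 0.06509820158538315
mat [ 0.47541569 -0.32058896  0.84995929] 0.05594697495604706
go mm (tool) [ 10.43391903  -0.38621972 189.69398342] az -0.18599622312100167
```

View pics/w4o.png

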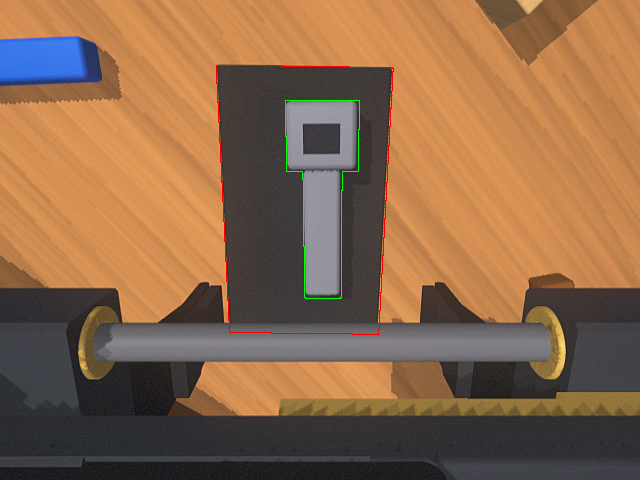

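The scanner hasn't moved. The fingers need about 1.2 s to close and I lifted before they gripped. Retry with a longer close.

step_arm --motion '[{"x": 10.5, "y": -0.4, "z": 30, "ax": 0, "ay": 0, "az": -0.2, "grip": 0}, {"x": 0, "y": 0, "z": 45, "ax": 0, "ay": 0, "az": 0, "grip": 0}, {"x": 0, "y": 0, "z": 45, "ax": 0, "ay": 0, "az": 0, "grip": 0}, {"x": 0, "y": 0, "z": 40, "ax": 0, "ay": 0, "az": 0, "grip": 0}, {"x": 0, "y": 0, "z": 15, "ax": 0, "ay": 0, "az": 0, "grip": 0}, {"x": 0, "y": 0, "z": 6.5, "ax": 0, "ay": 0, "az": 0, "grip": 1}, {"x": 0, "y": 0, "z": 0, "ax": 0, "ay": 0, "az": 0, "grip": 1}, {"x": 0, "y": 0, "z": 0, "ax": 0, "ay": 0, "az": 0, "grip": 1}]' --newtons 30

```text
t: 8.0
ee_pos: [0.4998, -0.32, 0.0312]
tool_rot: [[0.641, 0.767, 0.003], [0.767, -0.641, -0.002], [0.0, 0.004, -1.0]]
contact_force: [0.4, -0.2, 0.3]
finger_gap: 0.812
```

step_arm --motion '[{"x": 0, "y": 0, "z": 0, "ax": 0, "ay": 0, "az": 0, "grip": 1}, {"x": 0, "y": 0, "z": 0, "ax": 0, "ay": 0, "az": 0, "grip": 1}, {"x": 0, "y": 0, "z": 0, "ax": 0, "ay": 0, "az": 0, "grip": 1}, {"x": 0, "y": 0, "z": 0, "ax": 0, "ay": 0, "az": 0, "grip": 1}, {"x": 0, "y": 0, "z": 0, "ax": 0, "ay": 0, "az": 0, "grip": 1}, {"x": 0, "y": 0, "z": 0, "ax": 0, "ay": 0, "az": 0, "grip": 1}, {"x": 0, "y": 0, "z": 0, "ax": 0, "ay": 0, "az": 0, "grip": 1}, {"x": 0, "y": 0, "z": 0, "ax": 0, "ay": 0, "az": 0, "grip": 1}]'

```text
t: 8.8
ee_pos: [0.498, -0.319, 0.0288]
tool_rot: [[0.642, 0.767, -0.0], [0.767, -0.642, 0.0], [0.0, -0.0, -1.0]]
contact_force: [0.5, 0.6, 0.8]
finger_gap: 0.084
```

step_arm --motion '[{"x": 0, "y": 0, "z": 0, "ax": 0, "ay": 0, "az": 0, "grip": 1}, {"x": 0, "y": 0, "z": 0, "ax": 0, "ay": 0, "az": 0, "grip": 1}, {"x": 0, "y": 0, "z": -5, "ax": 0, "ay": 0, "az": 0, "grip": 1}, {"x": 0, "y": 0, "z": -10, "ax": 0, "ay": 0, "az": 0, "grip": 1}, {"x": 0, "y": 0, "z": -15, "ax": 0, "ay": 0, "az": 0, "grip": 1}, {"x": 0, "y": 0, "z": -18, "ax": 0, "ay": 0, "az": 0, "grip": 1}, {"x": 0, "y": 0, "z": -12, "ax": 0, "ay": 0, "az": 0, "grip": 1}, {"x": 0, "y": 0, "z": 0, "ax": 0, "ay": 0, "az": 0, "grip": 1}]'

```text
t: 9.6
ee_pos: [0.4998, -0.3204, 0.0923]
tool_rot: [[0.641, 0.767, 0.004], [0.767, -0.641, -0.004], [0.0, 0.006, -1.0]]
contact_force: [0.9, 0.3, 0.6]
finger_gap: 0.005
```

```bash
python3 - <<'E'
from look import *
p,f,s=look('w5');a=ctrl.grab_frame('scene')
w=f[...,::-1];c=cv2.resize(a[120:300,160:400,::-1],(800,600))[0:480]
cv2.imwrite('pics/m5.png',np.hstack([cv2.resize(w,(400,300)),cv2.resize(a[130:280,180:380,::-1],(400,300),interpolation=cv2.INTER_CUBIC)]))
print(s['joint_torque'],s['finger_gap'])
E
```

```text
9.6 [ 0.4998 -0.3204  0.0923] [[0.641, 0.767, 0.004], [0.767, -0.641, -0.004], [0.0, 0.006, -1.0]]
[ 9.17544379e-02 -4.72640955e+01 -3.46015835e+01  7.03360210e-02
  3.78057975e-01 -2.82335219e-03] 0.004532300027852393
```

View pics/m5.png

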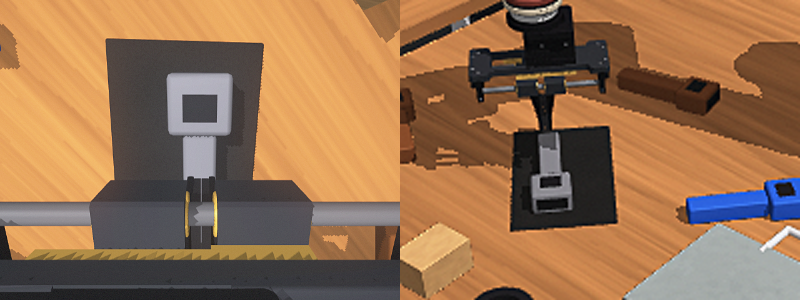

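```bash
python3 - <<'E'
from h import *
s=ctrl.get_obs();T=s['tool_rot'];e=s['ee_pos']
for k in (-.02,0,.022,.04): 
    P=[e+T[:,2]*k];print(k,proj(P,ctrl.camera_params('scene')),proj(P,ctrl.camera_params('wrist')))
P=[[.495,-.3236,.032]];print(proj(P,ctrl.camera_params('scene')),proj(P,ctrl.camera_params('wrist')))
p=ctrl.camera_params('scene');m=pick('scanner','scene',(257,215))
print([ (d['conf'],d['rect']) for d in ctrl.silhouettes('scanner','scene')]);print(fit(SC,[(m,p)],[.495,-.3236,.87],.004))
E
```

```text
-0.02 [[251.87491232 190.39630072]] [[322.41243494 314.89754171]]
0 [[252.49047307 196.26070968]] [[322.34626874 295.78066617]]
0.022 [[253.15751397 202.61556672]] [[322.28778522 278.88348636]]
0.04 [[253.69558917 207.74177562]] [[322.24819299 267.44441685]]
[[254.07909794 211.57899306]] [[322.54684768 266.8518173 ]]
[(0.84, [256.6, 214.4, 18.8, 41.1]), (0.79, [315.5, 174.4, 54.7, 21.6]), (0.71, [177.4, 193.0, 16.3, 36.8]), (0.58, [354.1, 229.8, 60.0, 25.9]), (0.35, [361.4, 287.6, 136.0, 87.8])]
(array([ 0.48994248, -0.32833968,  0.88176872]), np.float64(0.22812070961315867))
```

```bash
python3 - <<'E'
from h import *
a=cv2.imread('pics/w5.png');s=ctrl.get_obs();e=s['ee_pos'];p=ctrl.camera_params('wrist')
f=ctrl.grab_frame('scene')[...,::-1].copy()
A=cv2.resize(a[230:350,260:380],(400,400),interpolation=cv2.INTER_CUBIC)
B=cv2.resize(f[150:230,215:295],(400,400),interpolation=cv2.INTER_CUBIC)
for k,c in((0,(0,255,0)),(.022,(0,0,255))):
    P=[e+s['tool_rot'][:,2]*k]
    u=(proj(P,p)[0]-[260,230])*400/120;v=(proj(P,ctrl.camera_params('scene'))[0]-[215,150])*5
    cv2.circle(A,tuple(u.astype(int)),4,c,-1);cv2.circle(B,tuple(v.astype(int)),4,c,-1)
cv2.imwrite('pics/m6.png',np.hstack([A,B]))
E
```

```text
(no output)
```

View pics/m6.png

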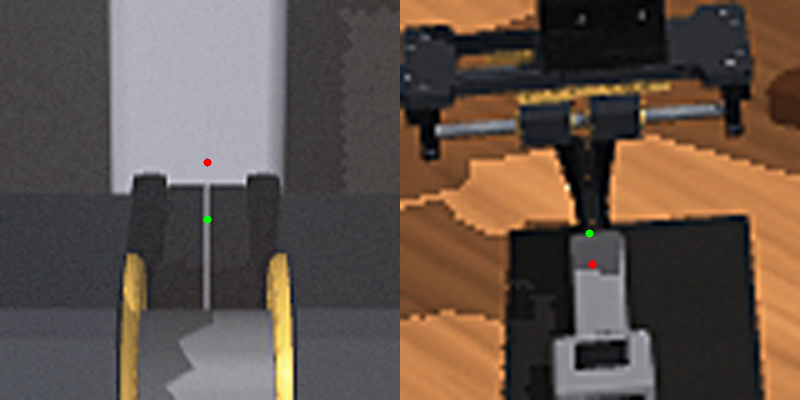

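```bash
python3 - <<'E'
from h import *
s=ctrl.get_obs();R=s['tool_rot'];e=s['ee_pos']
for k in (-.01,-.005,0,.005,.01,.022): print(k,proj([e+R[:,2]*k+R[:,0]*.0095,e+R[:,2]*k-R[:,0]*.0095],ctrl.camera_params('wrist'))[:,1], proj([e+R[:,2]*k+R[:,0]*.0095],ctrl.camera_params('scene')))
E
```

```text
-0.01 [283.79902741 325.07293735] [[252.72326905 195.60435425]]
-0.005 [279.66608494 319.96331703] [[252.88169756 197.0689854 ]]
0 [275.75160112 315.11657969] [[253.03955802 198.52836502]]
0.005 [272.03870102 310.51294669] [[253.19685348 199.9825213 ]]
0.01 [268.51220414 306.13457494] [[253.35358695 201.43148222]]
0.022 [260.72991027 296.45209954] [[253.72747237 204.88795731]]
```

Two cameras agree that the fingertips end about 10 mm behind the reported TCP, so the fingers closed above the handle. I open again and descend further in small, force-checked steps.

step_arm --motion '[{"x": -5.7, "y": -1.5, "z": 0, "ax": 0, "ay": 0, "az": 0, "grip": 0}, {"x": 0, "y": 0, "z": 0, "ax": 0, "ay": 0, "az": 0, "grip": 0}, {"x": 0, "y": 0, "z": 0, "ax": 0, "ay": 0, "az": 0, "grip": 0}, {"x": 0, "y": 0, "z": 0, "ax": 0, "ay": 0, "az": 0, "grip": 0}, {"x": 0, "y": 0, "z": 0, "ax": 0, "ay": 0, "az": 0, "grip": 0}, {"x": 0, "y": 0, "z": 0, "ax": 0, "ay": 0, "az": 0, "grip": 0}, {"x": 0, "y": 0, "z": 0, "ax": 0, "ay": 0, "az": 0, "grip": 0}, {"x": 0, "y": 0, "z": 0, "ax": 0, "ay": 0, "az": 0, "grip": 0}]'

```text
t: 10.65
ee_pos: [0.4933, -0.3224, 0.0888]
tool_rot: [[0.642, 0.767, 0.0], [0.767, -0.642, 0.0], [0.0, 0.0, -1.0]]
contact_force: [-0.5, -0.4, 0.2]
finger_gap: 0.646
```

step_arm --motion '[{"x": 0, "y": 0, "z": 20, "ax": 0, "ay": 0, "az": 0, "grip": 0}, {"x": 0, "y": 0, "z": 20, "ax": 0, "ay": 0, "az": 0, "grip": 0}, {"x": 0, "y": 0, "z": 20, "ax": 0, "ay": 0, "az": 0, "grip": 0}, {"x": 0, "y": 0, "z": 4, "ax": 0, "ay": 0, "az": 0, "grip": 0}, {"x": 0, "y": 0, "z": 3, "ax": 0, "ay": 0, "az": 0, "grip": 0}, {"x": 0, "y": 0, "z": 0, "ax": 0, "ay": 0, "az": 0, "grip": 0}]'

```text
t: 11.25
ee_pos: [0.4936, -0.3227, 0.0223]
tool_rot: [[0.642, 0.767, 0.001], [0.767, -0.642, -0.0], [0.0, 0.001, -1.0]]
contact_force: [1.3, 0.2, 0.9]
finger_gap: 0.993
```

step_arm --motion '[{"x": 0, "y": 0, "z": 2, "ax": 0, "ay": 0, "az": 0, "grip": 0}, {"x": 0, "y": 0, "z": 2, "ax": 0, "ay": 0, "az": 0, "grip": 0}, {"x": 0, "y": 0, "z": 0, "ax": 0, "ay": 0, "az": 0, "grip": 0}]'

```text
t: 11.55
ee_pos: [0.4934, -0.3226, 0.0181]
tool_rot: [[0.642, 0.767, 0.0], [0.767, -0.642, -0.0], [-0.0, 0.0, -1.0]]
contact_force: [0.3, -0.4, -0.5]
finger_gap: 0.996
```

step_arm --motion '[{"x": 0, "y": 0, "z": 3, "ax": 0, "ay": 0, "az": 0, "grip": 0}, {"x": 0, "y": 0, "z": 3, "ax": 0, "ay": 0, "az": 0, "grip": 0}, {"x": 0, "y": 0, "z": 0, "ax": 0, "ay": 0, "az": 0, "grip": 0}]'

```text
t: 11.85
ee_pos: [0.4929, -0.3221, 0.0112]
tool_rot: [[0.642, 0.767, -0.001], [0.767, -0.642, 0.001], [0.0, -0.001, -1.0]]
contact_force: [-0.4, -0.1, -0.0]
finger_gap: 0.998
```

step_arm --motion '[{"x": 0, "y": 0, "z": 3, "ax": 0, "ay": 0, "az": 0, "grip": 0}, {"x": 0, "y": 0, "z": 3, "ax": 0, "ay": 0, "az": 0, "grip": 0}, {"x": 0, "y": 0, "z": 0, "ax": 0, "ay": 0, "az": 0, "grip": 0}]'

```text
t: 12.15
ee_pos: [0.4929, -0.3221, 0.0052]
tool_rot: [[0.642, 0.767, -0.001], [0.767, -0.642, 0.001], [0.0, -0.001, -1.0]]
contact_force: [0.6, -0.1, 0.6]
finger_gap: 0.999
```

step_arm --motion '[{"x": 0, "y": 0, "z": 2, "ax": 0, "ay": 0, "az": 0, "grip": 0}, {"x": 0, "y": 0, "z": 2, "ax": 0, "ay": 0, "az": 0, "grip": 0}, {"x": 0, "y": 0, "z": 0, "ax": 0, "ay": 0, "az": 0, "grip": 0}]'

```text
t: 12.45
ee_pos: [0.4931, -0.3223, 0.0015]
tool_rot: [[0.642, 0.767, -0.0], [0.767, -0.642, 0.0], [0.0, -0.001, -1.0]]
contact_force: [-0.3, -0.1, 0.2]
finger_gap: 0.996
```

step_arm --motion '[{"x": 0, "y": 0, "z": 2.5, "ax": 0, "ay": 0, "az": 0, "grip": 0.3}, {"x": 0, "y": 0, "z": 0, "ax": 0, "ay": 0, "az": 0, "grip": 1}, {"x": 0, "y": 0, "z": 0, "ax": 0, "ay": 0, "az": 0, "grip": 1}, {"x": 0, "y": 0, "z": 0, "ax": 0, "ay": 0, "az": 0, "grip": 1}, {"x": 0, "y": 0, "z": 0, "ax": 0, "ay": 0, "az": 0, "grip": 1}, {"x": 0, "y": 0, "z": 0, "ax": 0, "ay": 0, "az": 0, "grip": 1}, {"x": 0, "y": 0, "z": 0, "ax": 0, "ay": 0, "az": 0, "grip": 1}, {"x": 0, "y": 0, "z": 0, "ax": 0, "ay": 0, "az": 0, "grip": 1}]' --newtons 30

```text
t: 13.25
ee_pos: [0.4935, -0.3226, -0.0006]
tool_rot: [[0.642, 0.767, 0.0], [0.767, -0.642, -0.0], [-0.0, 0.001, -1.0]]
contact_force: [1.4, -0.7, 0.0]
finger_gap: 0.366
```

step_arm --motion '[{"x": 0, "y": 0, "z": 0, "ax": 0, "ay": 0, "az": 0, "grip": 1}, {"x": 0, "y": 0, "z": 0, "ax": 0, "ay": 0, "az": 0, "grip": 1}, {"x": 0, "y": 0, "z": 0, "ax": 0, "ay": 0, "az": 0, "grip": 1}, {"x": 0, "y": 0, "z": 0, "ax": 0, "ay": 0, "az": 0, "grip": 1}]'

```text
t: 13.65
ee_pos: [0.4934, -0.3226, -0.0006]
tool_rot: [[0.642, 0.767, 0.0], [0.767, -0.642, -0.0], [0.0, 0.0, -1.0]]
contact_force: [0.4, -0.6, 0.5]
finger_gap: 0.366
```

step_arm --motion '[{"x": 0, "y": 0, "z": -5, "ax": 0, "ay": 0, "az": 0, "grip": 1}, {"x": 0, "y": 0, "z": -12, "ax": 0, "ay": 0, "az": 0, "grip": 1}, {"x": 0, "y": 0, "z": -18, "ax": 0, "ay": 0, "az": 0, "grip": 1}, {"x": 0, "y": 0, "z": -18, "ax": 0, "ay": 0, "az": 0, "grip": 1}, {"x": 0, "y": 0, "z": -11, "ax": 0, "ay": 0, "az": 0, "grip": 1}, {"x": 0, "y": 0, "z": 0, "ax": 0, "ay": 0, "az": 0, "grip": 1}]'

```text
t: 14.25
ee_pos: [0.4946, -0.3235, 0.0659]
tool_rot: [[0.641, 0.767, 0.003], [0.767, -0.641, -0.003], [-0.0, 0.004, -1.0]]
contact_force: [0.3, -0.7, -2.1]
finger_gap: 0.367
```

step_arm --motion '[{"x": 16, "y": -1.5, "z": 0, "ax": 0, "ay": 0, "az": 0, "grip": 1}, {"x": 31, "y": -3, "z": 0, "ax": 0, "ay": 0, "az": 0, "grip": 1}, {"x": 40, "y": -4, "z": 0, "ax": 0, "ay": 0, "az": 0, "grip": 1}, {"x": 40, "y": -4, "z": 0, "ax": 0, "ay": 0, "az": 0, "grip": 1}, {"x": 40, "y": -4, "z": 0, "ax": 0, "ay": 0, "az": 0, "grip": 1}, {"x": 31, "y": -3, "z": 0, "ax": 0, "ay": 0, "az": 0, "grip": 1}, {"x": 17.5, "y": -1.3, "z": 0, "ax": 0, "ay": 0, "az": 0, "grip": 1}]'

```text
t: 14.95
ee_pos: [0.616, -0.1402, 0.0619]
tool_rot: [[0.64, 0.769, -0.002], [0.769, -0.64, 0.001], [-0.0, -0.002, -1.0]]
contact_force: [-0.0, 0.5, -2.0]
finger_gap: 0.365
```

step_arm --motion '[{"x": 0, "y": 0, "z": 5, "ax": 0, "ay": 0, "az": -4, "grip": 1}, {"x": 0, "y": 0, "z": 5, "ax": 0, "ay": 0, "az": -7, "grip": 1}, {"x": 0, "y": 0, "z": 5, "ax": 0, "ay": 0, "az": -7, "grip": 1}, {"x": 0, "y": 0, "z": 5, "ax": 0, "ay": 0, "az": -7, "grip": 1}, {"x": 0, "y": 0, "z": 5, "ax": 0, "ay": 0, "az": -7, "grip": 1}, {"x": 0, "y": 0, "z": 5, "ax": 0, "ay": 0, "az": -7, "grip": 1}, {"x": 0, "y": 0, "z": 0, "ax": 0, "ay": 0, "az": -4.1, "grip": 1}, {"x": 0, "y": 0, "z": 0, "ax": 0, "ay": 0, "az": 0, "grip": 1}]'

```text
t: 15.75
ee_pos: [0.6146, -0.1436, 0.0321]
tool_rot: [[-0.056, 0.998, -0.002], [0.998, 0.056, 0.001], [0.001, -0.002, -1.0]]
contact_force: [0.3, 0.3, -1.9]
finger_gap: 0.366
```

```bash
python3 - <<'E'
from look import *
p,f,s=look('w7');A=f[...,::-1].copy();print(s['finger_gap'])
c=s['ee_pos']+s['tool_rot'][:,2]*.03
q=[s['ee_pos'][0],s['ee_pos'][1],np.arctan2(*s['tool_rot'][1::-1,0])];z=s['ee_pos'][2]+.0046
S=ctrl.grab_frame('scene')[...,::-1].copy();T=ctrl.grab_frame('top')[...,::-1].copy()
ps,pt=ctrl.camera_params('scene'),ctrl.camera_params('top')
m=np.concatenate([[d['region']] for d in ctrl.silhouettes('scanner','wrist')]) ;print([(d['conf'],d['rect']) for d in ctrl.silhouettes('scanner','wrist')])
for B,qq,zz,col in ((SC,q,z,(0,255,0)),(UNIT,[.599,.1605,.0555],0,(0,0,255)),(BAR,[.599,.1605,.0555],0,(255,0,255))):
    for I,P in((A,p),(S,ps),(T,pt)):
        e=cv2.morphologyEx((render(B,qq,P,zz)>.5).astype(np.uint8),cv2.MORPH_GRADIENT,np.ones((2,2)));I[e>0]=col
o=np.hstack([A[:,:],cv2.resize(np.vstack([S[150:390,200:460],T[130:370,200:460]]),(260,480))])
cv2.imwrite('pics/m7.png',cv2.resize(o,(800,427)))
E
```

```text
15.75 [ 0.6146 -0.1436  0.0321] [[-0.056, 0.998, -0.002], [0.998, 0.056, 0.001], [0.001, -0.002, -1.0]]
0.3662255073272349
[(0.58, [323.0, 242.1, 182.4, 323.4])]
```

View pics/m7.png

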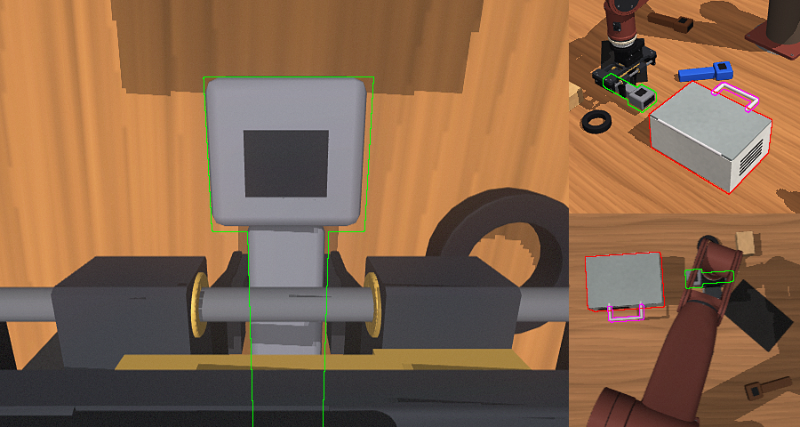

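```bash
cat > hd.py <<'E'
from look import *
from scipy.spatial.transform import Rotation as Ro
def headfit(name):
    p,f,s=look(name);R0=s['tool_rot']@np.diag([1,-1,-1]);e=s['ee_pos']
    m=max(ctrl.silhouettes('scanner','wrist'),key=lambda d:d['conf'])['region']
    S=ctrl.grab_frame('scene');ps=ctrl.camera_params('scene')
    HB=box(.03,.085,-.029,.029,.0,.034)
    uv=proj((HB-[0,0,0])@R0.T+e+[0,0,.0046],ps).mean(0);print('exp scene',uv)
    ds=ctrl.silhouettes('scanner','scene');d=min(ds,key=lambda d:np.hypot(*(np.array(d['rect'][:2])-uv)));print(d['conf'],d['rect'])
    ms=d['region'].copy()
    def rend(q,P,b):
        R=R0@Ro.from_euler('zyx',q[3:],degrees=True).as_matrix()
        u=proj((b-[0,0,.017])@R.T+e+[0,0,.0216]+np.array(q[:3])@R0.T/1000,P)
        r=np.zeros((480,640),np.uint8);cv2.fillConvexPoly(r,cv2.convexHull(np.round(u*16).astype(np.int32).reshape(-1,1,2)),255,cv2.LINE_AA,4);return r/255.
    lim=int(proj([e+R0@[.03,0,.02]],p)[0,1])-12;mw=m.astype(float);mw[lim:]=0;print('lim',lim)
    def cost(q,use=(1,1)):
        r=rend(q,p,HB);r[lim:]=0;c=use[0]*(1-np.minimum(r,mw).sum()/np.maximum(r,mw).sum())
        if use[1]:
            r=rend(q,ps,HB);mm=ms.astype(float)
            out=np.maximum(r,rend(q,ps,SC[0]))
            c+=((r*(1-mm)).sum()+(mm*(1-out)).sum())/r.sum()
        return c
    for use in((1,0),(1,1)):
        for pitch in(0,12):
            q0=np.array([0,0,0,0,pitch,0.])
            r=minimize(cost,q0,(use,),method='Powell',options=dict(xtol=.05,ftol=1e-4),bounds=[(-25,25)]*3+[(-10,10),(-25,25),(-10,10)])
            print(use,pitch,'dx dy dz yaw pitch(+down) roll',np.round(r.x,1),round(r.fun,4),'base',round(cost(q0,use),3))
headfit(__import__('sys').argv[1])
E
python3 hd.py w8
```

```text
16.0 [ 0.6155 -0.1438  0.0333] [[-0.054, 0.999, -0.0], [0.999, 0.054, 0.0], [0.0, -0.0, -1.0]]
exp scene [280.77402922 259.23588338]
0.96 [276.3, 256.7, 37.2, 30.0]
lim 232
(1, 0) 0 dx dy dz yaw pitch(+down) roll [ 0.5  0.8 -4.9  0.1  1.   0.7] 0.0179 base 0.054
(1, 0) 12 dx dy dz yaw pitch(+down) roll [-0.4  1.7  2.8 -1.   8.4 -0.6] 0.0227 base 0.053
(1, 1) 0 dx dy dz yaw pitch(+down) roll [-0.8 -0.4  1.8  0.   1.7 -9.6] 0.1952 base 0.243
(1, 1) 12 dx dy dz yaw pitch(+down) roll [-1.1  3.3 13.  -1.5 11.8 -8.9] 0.2019 base 0.39
```

Wrist fit: scanner level to about 1–2°, pose as planned. The outlines of the unit and scanner match the pictures. Hold still for the scan.

step_arm --motion '[{"x": 0, "y": 0, "z": -1, "ax": 0, "ay": 0, "az": 0, "grip": 1}, {"x": 0, "y": 0, "z": 0, "ax": 0, "ay": 0, "az": 0, "grip": 1}, {"x": 0, "y": 0, "z": 0, "ax": 0, "ay": 0, "az": 0, "grip": 1}, {"x": 0, "y": 0, "z": 0, "ax": 0, "ay": 0, "az": 0, "grip": 1}, {"x": 0, "y": 0, "z": 0, "ax": 0, "ay": 0, "az": 0, "grip": 1}, {"x": 0, "y": 0, "z": 0, "ax": 0, "ay": 0, "az": 0, "grip": 1}, {"x": 0, "y": 0, "z": 0, "ax": 0, "ay": 0, "az": 0, "grip": 1}, {"x": 0, "y": 0, "z": 0, "ax": 0, "ay": 0, "az": 0, "grip": 1}]'

```text
t: 17.0
ee_pos: [0.6156, -0.1438, 0.0343]
tool_rot: [[-0.056, 0.998, -0.0], [0.998, 0.056, 0.0], [0.0, -0.0, -1.0]]
contact_force: [-0.2, 0.4, -2.8]
finger_gap: 0.366
```

step_arm --motion '[{"x": 0, "y": 0, "z": 0, "ax": 0, "ay": 0, "az": 0, "grip": 1}, {"x": 0, "y": 0, "z": 0, "ax": 0, "ay": 0, "az": 0, "grip": 1}, {"x": 0, "y": 0, "z": 0, "ax": 0, "ay": 0, "az": 0, "grip": 1}, {"x": 0, "y": 0, "z": 0, "ax": 0, "ay": 0, "az": 0, "grip": 1}, {"x": 0, "y": 0, "z": 0, "ax": 0, "ay": 0, "az": 0, "grip": 1}, {"x": 0, "y": 0, "z": 0, "ax": 0, "ay": 0, "az": 0, "grip": 1}, {"x": 0, "y": 0, "z": 0, "ax": 0, "ay": 0, "az": 0, "grip": 1}, {"x": 0, "y": 0, "z": 0, "ax": 0, "ay": 0, "az": 0, "grip": 1}]'

```text
t: 17.8
ee_pos: [0.6156, -0.1438, 0.0344]
tool_rot: [[-0.056, 0.998, -0.0], [0.998, 0.056, 0.0], [0.0, -0.0, -1.0]]
contact_force: [0.6, -0.1, -1.6]
finger_gap: 0.362
```

step_arm --motion '[{"x": 0, "y": 0, "z": 0, "ax": 0, "ay": 0, "az": 0, "grip": 1}, {"x": 0, "y": 0, "z": 0, "ax": 0, "ay": 0, "az": 0, "grip": 1}, {"x": 0, "y": 0, "z": 0, "ax": 0, "ay": 0, "az": 0, "grip": 1}, {"x": 0, "y": 0, "z": 0, "ax": 0, "ay": 0, "az": 0, "grip": 1}, {"x": 0, "y": 0, "z": 0, "ax": 0, "ay": 0, "az": 0, "grip": 1}, {"x": 0, "y": 0, "z": 0, "ax": 0, "ay": 0, "az": 0, "grip": 1}, {"x": 0, "y": 0, "z": 0, "ax": 0, "ay": 0, "az": 0, "grip": 1}, {"x": 0, "y": 0, "z": 0, "ax": 0, "ay": 0, "az": 0, "grip": 1}]'

```text
t: 18.6
ee_pos: [0.6156, -0.1438, 0.0343]
tool_rot: [[-0.056, 0.998, -0.0], [0.998, 0.056, 0.0], [0.0, -0.0, -1.0]]
contact_force: [-0.1, -0.6, -1.4]
finger_gap: 0.368
```

step_arm --motion '[{"x": 0, "y": 0, "z": -10, "ax": 0, "ay": 0, "az": 4, "grip": 1}, {"x": 0, "y": 0, "z": -11, "ax": 0, "ay": 0, "az": 7, "grip": 1}, {"x": 0, "y": 0, "z": -10, "ax": 0, "ay": 0, "az": 7, "grip": 1}, {"x": 0, "y": 0, "z": 0, "ax": 0, "ay": 0, "az": 7, "grip": 1}, {"x": 0, "y": 0, "z": 0, "ax": 0, "ay": 0, "az": 7, "grip": 1}, {"x": 0, "y": 0, "z": 0, "ax": 0, "ay": 0, "az": 7, "grip": 1}, {"x": 0, "y": 0, "z": 0, "ax": 0, "ay": 0, "az": 4.2, "grip": 1}]'

```text
t: 19.3
ee_pos: [0.6156, -0.1438, 0.0654]
tool_rot: [[0.646, 0.763, 0.0], [0.763, -0.646, 0.0], [0.0, 0.0, -1.0]]
contact_force: [-0.3, 0.1, -1.1]
finger_gap: 0.365
```

step_arm --motion '[{"x": -16, "y": 1.5, "z": 0, "ax": 0, "ay": 0, "az": 0, "grip": 1}, {"x": -31, "y": 3, "z": 0, "ax": 0, "ay": 0, "az": 0, "grip": 1}, {"x": -41, "y": 4, "z": 0, "ax": 0, "ay": 0, "az": 0, "grip": 1}, {"x": -41, "y": 4, "z": 0, "ax": 0, "ay": 0, "az": 0, "grip": 1}, {"x": -41, "y": 4, "z": 0, "ax": 0, "ay": 0, "az": 0, "grip": 1}, {"x": -31, "y": 3, "z": 0, "ax": 0, "ay": 0, "az": 0, "grip": 1}, {"x": -17, "y": 1.3, "z": 0, "ax": 0, "ay": 0, "az": 0, "grip": 1}, {"x": 0, "y": 0, "z": 0, "ax": 0, "ay": 0, "az": 0, "grip": 1}]'

```text
t: 20.1
ee_pos: [0.4898, -0.3263, 0.0654]
tool_rot: [[0.645, 0.765, -0.0], [0.765, -0.645, -0.0], [-0.001, 0.0, -1.0]]
contact_force: [-0.5, 0.5, -2.5]
finger_gap: 0.365
```

step_arm --motion '[{"x": 0, "y": 0, "z": 20, "ax": 0, "ay": 0, "az": 0, "grip": 1}, {"x": 0, "y": 0, "z": 20, "ax": 0, "ay": 0, "az": 0, "grip": 1}, {"x": 0, "y": 0, "z": 12, "ax": 0, "ay": 0, "az": 0, "grip": 1}, {"x": 0, "y": 0, "z": 6, "ax": 0, "ay": 0, "az": 0, "grip": 1}, {"x": 0, "y": 0, "z": 3, "ax": 0, "ay": 0, "az": 0, "grip": 1}, {"x": 0, "y": 0, "z": 0, "ax": 0, "ay": 0, "az": 0, "grip": 1}, {"x": 0, "y": 0, "z": 0, "ax": 0, "ay": 0, "az": 0, "grip": 1}]'

```text
t: 20.8
ee_pos: [0.492, -0.3245, 0.0052]
tool_rot: [[0.643, 0.766, 0.001], [0.766, -0.643, -0.001], [0.0, 0.001, -1.0]]
contact_force: [0.5, -0.3, -1.8]
finger_gap: 0.365
```

Lower the last 5 mm, then release.

step_arm --motion '[{"x": 0, "y": 0, "z": 2.5, "ax": 0, "ay": 0, "az": 0, "grip": 1}, {"x": 0, "y": 0, "z": 2, "ax": 0, "ay": 0, "az": 0, "grip": 1}, {"x": 0, "y": 0, "z": 1, "ax": 0, "ay": 0, "az": 0, "grip": 1}, {"x": 0, "y": 0, "z": 0, "ax": 0, "ay": 0, "az": 0, "grip": 1}]'

```text
t: 21.2
ee_pos: [0.4915, -0.3243, -0.0006]
tool_rot: [[0.643, 0.766, 0.0], [0.766, -0.643, -0.0], [-0.0, 0.0, -1.0]]
contact_force: [-0.8, 1.5, 3.2]
finger_gap: 0.364
```

step_arm --motion '[{"x": 0, "y": 0, "z": 0, "ax": 0, "ay": 0, "az": 0, "grip": 0}, {"x": 0, "y": 0, "z": 0, "ax": 0, "ay": 0, "az": 0, "grip": 0}, {"x": 0, "y": 0, "z": 0, "ax": 0, "ay": 0, "az": 0, "grip": 0}, {"x": 0, "y": 0, "z": 0, "ax": 0, "ay": 0, "az": 0, "grip": 0}, {"x": 0, "y": 0, "z": 0, "ax": 0, "ay": 0, "az": 0, "grip": 0}, {"x": 0, "y": 0, "z": 0, "ax": 0, "ay": 0, "az": 0, "grip": 0}, {"x": 0, "y": 0, "z": -20, "ax": 0, "ay": 0, "az": 0, "grip": 0}, {"x": 0, "y": 0, "z": -40, "ax": 0, "ay": 0, "az": 0, "grip": 0}]'

```text
t: 22.0
ee_pos: [0.4887, -0.3219, 0.0556]
tool_rot: [[0.643, 0.766, -0.006], [0.766, -0.643, 0.005], [0.0, -0.008, -1.0]]
contact_force: [0.5, -0.1, -0.4]
finger_gap: 0.971
```

step_arm --motion '[{"x": 0, "y": 0, "z": -45, "ax": 0, "ay": 0, "az": 0, "grip": 0}, {"x": 0, "y": 0, "z": -45, "ax": 0, "ay": 0, "az": 0, "grip": 0}, {"x": 0, "y": 0, "z": -45, "ax": 0, "ay": 0, "az": 0, "grip": 0}, {"x": 0, "y": 0, "z": -20, "ax": 0, "ay": 0, "az": 0, "grip": 0.6}, {"x": 0, "y": 0, "z": 0, "ax": 0, "ay": 0, "az": 0, "grip": 0.6}]'

```text
t: 22.5
ee_pos: [0.4934, -0.3258, 0.2188]
tool_rot: [[0.643, 0.766, 0.006], [0.766, -0.643, -0.006], [-0.0, 0.009, -1.0]]
contact_force: [1.5, 0.8, -0.3]
finger_gap: 0.897
```

```bash
python3 sc.py w9
```

```text
22.5 [ 0.4934 -0.3258  0.2188] [[0.643, 0.766, 0.006], [0.766, -0.643, -0.006], [-0.0, 0.009, -1.0]]
0.93 [317.0, 207.6, 72.3, 192.9]
0.75 [52.7, 68.3, 105.0, 45.3]
0.54 [539.7, 284.2, 38.4, 8.4]
scanner [ 0.49129922 -0.32380922  0.87820638] 0.0669990120294024
mat [ 0.47571493 -0.32087971  0.84929691] 0.06499996010815645
go mm (tool) [  0.21040275  -4.56532199 197.78539929] az -0.3197359409953023
```

The scanner is back on the mat. Next, move above the pull bar and look from close.

step_arm --motion '[{"x": 34.8, "y": -33, "z": 0, "ax": 0, "ay": 0, "az": 0, "grip": 0.6}, {"x": 34.8, "y": -33, "z": 0, "ax": 0, "ay": 0, "az": 0, "grip": 0.6}, {"x": 34.8, "y": -33, "z": 0, "ax": 0, "ay": 0, "az": 0, "grip": 0.6}, {"x": 34.8, "y": -33, "z": 0, "ax": 0, "ay": 0, "az": 0, "grip": 0.6}, {"x": 34.8, "y": -33, "z": 0, "ax": 0, "ay": 0, "az": 0, "grip": 0.6}, {"x": 34.8, "y": -33, "z": 0, "ax": 0, "ay": 0, "az": 0, "grip": 0.6}, {"x": 34.8, "y": -33, "z": 0, "ax": 0, "ay": 0, "az": 0, "grip": 0.6}, {"x": 34.8, "y": -33, "z": 0, "ax": 0, "ay": 0, "az": 0, "grip": 0.6}]'

```text
t: 23.5
ee_pos: [0.4665, 0.0607, 0.2118]
tool_rot: [[0.643, 0.766, -0.003], [0.766, -0.643, 0.0], [-0.002, -0.003, -1.0]]
contact_force: [0.8, 0.5, -0.2]
finger_gap: 0.399
```

step_arm --motion '[{"x": 34.8, "y": -33, "z": 0, "ax": 0, "ay": 0, "az": 0, "grip": 0.6}, {"x": 34.8, "y": -33, "z": 0, "ax": 0, "ay": 0, "az": 0, "grip": 0.6}, {"x": 0, "y": 0, "z": 0, "ax": 0, "ay": 0, "az": -8, "grip": 0.6}, {"x": 0, "y": 0, "z": 0, "ax": 0, "ay": 0, "az": -8, "grip": 0.6}, {"x": 0, "y": 0, "z": 0, "ax": 0, "ay": 0, "az": -8, "grip": 0.6}, {"x": 0, "y": 0, "z": 0, "ax": 0, "ay": 0, "az": -8, "grip": 0.6}, {"x": 0, "y": 0, "z": 0, "ax": 0, "ay": 0, "az": -8, "grip": 0.6}, {"x": 0, "y": 0, "z": 0, "ax": 0, "ay": 0, "az": -3.2, "grip": 0.6}]'

```text
t: 24.3
ee_pos: [0.461, 0.1544, 0.2115]
tool_rot: [[-0.061, 0.998, -0.004], [0.998, 0.061, -0.001], [-0.0, -0.004, -1.0]]
contact_force: [-0.6, 0.1, -0.8]
finger_gap: 0.401
```

step_arm --motion '[{"x": 0, "y": 0, "z": 0, "ax": 0, "ay": 0, "az": 0, "grip": 0.6}, {"x": 0, "y": 0, "z": 0, "ax": 0, "ay": 0, "az": 0, "grip": 0.6}]'

```text
t: 24.5
ee_pos: [0.4615, 0.1544, 0.2124]
tool_rot: [[-0.054, 0.999, -0.003], [0.999, 0.054, -0.0], [-0.0, -0.003, -1.0]]
contact_force: [0.1, -0.9, 0.4]
finger_gap: 0.4
```

```bash
cat > b.py <<'E'
import sys
from look import *
n=sys.argv[1];p,f,s=look(n);o=f[...,::-1].copy();print(s['finger_gap'])
for B,col in ((UNIT,(0,255,0)),(BAR,(0,0,255))):
    e=cv2.morphologyEx((render(B,[.599,.1605,.0555],p,0)>.5).astype(np.uint8),cv2.MORPH_GRADIENT,np.ones((2,2)));o[e>0]=col
cv2.imwrite(f'pics/{n}o.png',o)
for th in('unit','cover','bar'):
    for d in ctrl.silhouettes(th,'wrist'): print(th,d['conf'],d['rect'])
E
python3 b.py w10
```

```text
24.5 [0.4615 0.1544 0.2124] [[-0.054, 0.999, -0.003], [0.999, 0.054, -0.0], [-0.0, -0.003, -1.0]]
0.39961787223179
unit 0.88 [477.9, 220.0, 324.2, 380.4]
cover 0.61 [477.4, 218.2, 323.7, 384.4]
bar 0.61 [477.7, 219.6, 322.0, 381.1]
```

View pics/w10o.png

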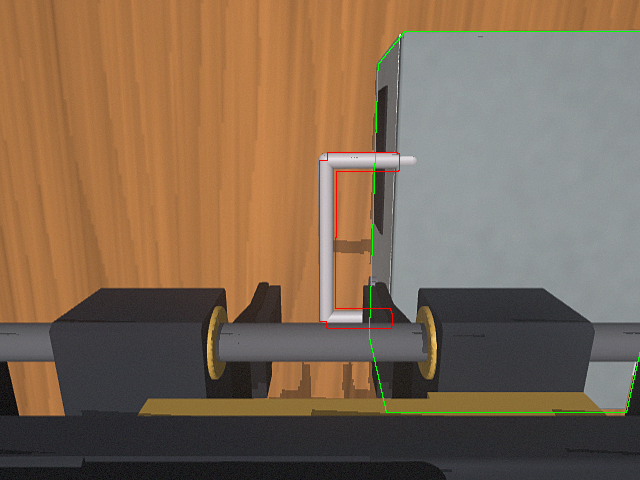

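The model outline matches within a pixel or two and the bar is between the fingers. Descend to TCP z ≈ 0.09 and grip.

step_arm --motion '[{"x": -1.5, "y": 2.6, "z": 20, "ax": 0, "ay": 0, "az": 0, "grip": 0.6}, {"x": 0, "y": 0, "z": 35, "ax": 0, "ay": 0, "az": 0, "grip": 0.6}, {"x": 0, "y": 0, "z": 25, "ax": 0, "ay": 0, "az": 0, "grip": 0.6}, {"x": 0, "y": 0, "z": 15, "ax": 0, "ay": 0, "az": 0, "grip": 0.6}, {"x": 0, "y": 0, "z": 5, "ax": 0, "ay": 0, "az": 0, "grip": 0.6}, {"x": 0, "y": 0, "z": 0, "ax": 0, "ay": 0, "az": 0, "grip": 0.6}]'

```text
t: 25.3
ee_pos: [0.4646, 0.1531, 0.1134]
tool_rot: [[-0.055, 0.998, -0.001], [0.998, 0.055, -0.0], [-0.0, -0.001, -1.0]]
contact_force: [0.9, 0.4, -0.3]
finger_gap: 0.396
```

step_arm --motion '[{"x": 0, "y": 0, "z": 6, "ax": 0, "ay": 0, "az": 0, "grip": 0.6}, {"x": 0, "y": 0, "z": 6, "ax": 0, "ay": 0, "az": 0, "grip": 0.6}, {"x": 0, "y": 0, "z": 6, "ax": 0, "ay": 0, "az": 0, "grip": 0.6}, {"x": 0, "y": 0, "z": 4, "ax": 0, "ay": 0, "az": 0, "grip": 0.6}, {"x": 0, "y": 0, "z": 0, "ax": 0, "ay": 0, "az": 0, "grip": 0.6}]'

```text
t: 25.8
ee_pos: [0.4645, 0.1531, 0.0911]
tool_rot: [[-0.056, 0.998, -0.001], [0.998, 0.056, -0.0], [-0.0, -0.001, -1.0]]
contact_force: [0.1, 0.0, 0.6]
finger_gap: 0.4
```

step_arm --motion '[{"x": 0, "y": 0, "z": 3, "ax": 0, "ay": 0, "az": 0, "grip": 0.6}, {"x": 0, "y": 0, "z": 0, "ax": 0, "ay": 0, "az": 0, "grip": 1}, {"x": 0, "y": 0, "z": 0, "ax": 0, "ay": 0, "az": 0, "grip": 1}, {"x": 0, "y": 0, "z": 0, "ax": 0, "ay": 0, "az": 0, "grip": 1}, {"x": 0, "y": 0, "z": 0, "ax": 0, "ay": 0, "az": 0, "grip": 1}, {"x": 0, "y": 0, "z": 0, "ax": 0, "ay": 0, "az": 0, "grip": 1}, {"x": 0, "y": 0, "z": 0, "ax": 0, "ay": 0, "az": 0, "grip": 1}, {"x": 0, "y": 0, "z": 0, "ax": 0, "ay": 0, "az": 0, "grip": 1}]' --newtons 40

```text
t: 26.6
ee_pos: [0.4641, 0.1532, 0.0885]
tool_rot: [[-0.056, 0.998, -0.002], [0.998, 0.056, -0.0], [-0.0, -0.002, -1.0]]
contact_force: [-4.9, -0.5, 1.1]
finger_gap: 0.1
```

```bash
python3 - <<'E'
import numpy as np
from bench import ctrl
s=ctrl.get_obs();e=s['ee_pos'];R=s['tool_rot'];print(s['t'],e,s['finger_gap'],s['contact_force'])
u=np.array([np.cos(.0555),np.sin(.0555),0])
prev=np.zeros(3);n=21
for i in range(1,n+1):
    a=np.radians(60)*i/n
    d=.225*((1-np.cos(a))*u+np.array([0,0,np.sin(a)]))
    print(i,np.round(R.T@(d-prev)*1000,1));prev=d
E
```

```text
26.6 [0.46413003 0.15317014 0.08852923] 0.0996976511128068 [-4.89549145 -0.49691665  1.09282446]
1 [ -0.    0.3 -11.2]
2 [ -0.    0.8 -11.2]
3 [ -0.    1.4 -11.1]
4 [ -0.    1.9 -11.1]
5 [ -0.    2.5 -10.9]
6 [ -0.    3.  -10.8]
7 [ -0.    3.6 -10.6]
8 [ -0.    4.1 -10.5]
9 [ -0.    4.6 -10.2]
10 [ -0.    5.1 -10. ]
11 [-0.   5.6 -9.7]
12 [-0.   6.1 -9.4]
13 [-0.   6.5 -9.1]
14 [-0.   7.  -8.8]
15 [-0.   7.4 -8.4]
16 [-0.   7.8 -8. ]
17 [-0.   8.2 -7.6]
18 [-0.   8.6 -7.2]
19 [-0.   8.9 -6.8]
20 [-0.   9.3 -6.3]
21 [-0.   9.6 -5.9]
```

step_arm --motion '[{"x": 0, "y": 0, "z": 0, "ax": 0, "ay": 0, "az": 0, "grip": 1}, {"x": 0, "y": 0, "z": 0, "ax": 0, "ay": 0, "az": 0, "grip": 1}, {"x": 0, "y": 0, "z": 0, "ax": 0, "ay": 0, "az": 0, "grip": 1}, {"x": 0, "y": 0, "z": 0, "ax": 0, "ay": 0, "az": 0, "grip": 1}]'

```text
t: 27.0
ee_pos: [0.4641, 0.1532, 0.0885]
tool_rot: [[-0.056, 0.998, -0.002], [0.998, 0.056, -0.0], [-0.0, -0.002, -1.0]]
contact_force: [-5.6, 0.2, 2.1]
finger_gap: 0.103
```

step_arm --motion '[{"x": 0, "y": 0.3, "z": -5, "ax": 0, "ay": 0, "az": 0, "grip": 1}, {"x": 0, "y": 0.3, "z": -7, "ax": 0, "ay": 0, "az": 0, "grip": 1}, {"x": 0, "y": 0.6, "z": -10.4, "ax": 0, "ay": 0, "az": 0, "grip": 1}, {"x": 0, "y": 0, "z": 0, "ax": 0, "ay": 0, "az": 0, "grip": 1}]'

```text
t: 27.4
ee_pos: [0.4657, 0.1532, 0.1126]
tool_rot: [[-0.056, 0.998, -0.001], [0.998, 0.056, -0.0], [-0.0, -0.001, -1.0]]
contact_force: [-6.5, -0.3, -1.7]
finger_gap: 0.102
```

step_arm --motion '[{"x": 0, "y": 1.4, "z": -11.1, "ax": 0, "ay": 0, "az": 0, "grip": 1}, {"x": 0, "y": 1.9, "z": -11.1, "ax": 0, "ay": 0, "az": 0, "grip": 1}, {"x": 0, "y": 2.5, "z": -10.9, "ax": 0, "ay": 0, "az": 0, "grip": 1}, {"x": 0, "y": 3.0, "z": -10.8, "ax": 0, "ay": 0, "az": 0, "grip": 1}, {"x": 0, "y": 3.6, "z": -10.6, "ax": 0, "ay": 0, "az": 0, "grip": 1}, {"x": 0, "y": 4.1, "z": -10.5, "ax": 0, "ay": 0, "az": 0, "grip": 1}, {"x": 0, "y": 4.6, "z": -10.2, "ax": 0, "ay": 0, "az": 0, "grip": 1}, {"x": 0, "y": 5.1, "z": -10.0, "ax": 0, "ay": 0, "az": 0, "grip": 1}]'

```text
t: 28.2
ee_pos: [0.4929, 0.1549, 0.1977]
tool_rot: [[-0.056, 0.998, 0.0], [0.998, 0.056, 0.0], [0.0, 0.0, -1.0]]
contact_force: [-3.5, 1.1, -1.7]
finger_gap: 0.098
```

step_arm --motion '[{"x": 0, "y": 5.6, "z": -9.7, "ax": 0, "ay": 0, "az": 0, "grip": 1}, {"x": 0, "y": 6.1, "z": -9.4, "ax": 0, "ay": 0, "az": 0, "grip": 1}, {"x": 0, "y": 6.5, "z": -9.1, "ax": 0, "ay": 0, "az": 0, "grip": 1}, {"x": 0, "y": 7.0, "z": -8.8, "ax": 0, "ay": 0, "az": 0, "grip": 1}, {"x": 0, "y": 7.4, "z": -8.4, "ax": 0, "ay": 0, "az": 0, "grip": 1}, {"x": 0, "y": 7.8, "z": -8.0, "ax": 0, "ay": 0, "az": 0, "grip": 1}, {"x": 0, "y": 0, "z": 0, "ax": 0, "ay": 0, "az": 0, "grip": 1}]'

```text
t: 28.9
ee_pos: [0.5344, 0.1574, 0.2525]
tool_rot: [[-0.056, 0.998, 0.003], [0.998, 0.056, 0.001], [0.001, 0.003, -1.0]]
contact_force: [-6.3, 1.1, 3.5]
finger_gap: 0.101
```

step_arm --motion '[{"x": 0, "y": 8.2, "z": -7.6, "ax": 0, "ay": 0, "az": 0, "grip": 1}, {"x": 0, "y": 8.6, "z": -7.2, "ax": 0, "ay": 0, "az": 0, "grip": 1}, {"x": 0, "y": 8.9, "z": -6.8, "ax": 0, "ay": 0, "az": 0, "grip": 1}, {"x": 0, "y": 9.3, "z": -6.3, "ax": 0, "ay": 0, "az": 0, "grip": 1}, {"x": 0, "y": 9.6, "z": -5.9, "ax": 0, "ay": 0, "az": 0, "grip": 1}, {"x": 0, "y": 0, "z": 0, "ax": 0, "ay": 0, "az": 0, "grip": 1}, {"x": 0, "y": 0, "z": 0, "ax": 0, "ay": 0, "az": 0, "grip": 1}]'

```text
t: 29.6
ee_pos: [0.5779, 0.1599, 0.2855]
tool_rot: [[-0.056, 0.998, 0.002], [0.998, 0.056, 0.001], [0.001, 0.003, -1.0]]
contact_force: [-5.1, 1.1, 7.2]
finger_gap: 0.099
```

```bash
python3 - <<'E'
from look import *
s=ctrl.get_obs();e=s['ee_pos'];print(s['t'],e,s['finger_gap'],s['contact_force'])
hx=np.array([.599,.1605])+.09*np.array([np.cos(.0555),np.sin(.0555)])
bz=e[2]+.114-.0885;u=np.array([np.cos(.0555),np.sin(.0555)])
print('angle',np.degrees(np.arctan2(bz-.114,(hx-e[:2])@u)),'radius',np.hypot(bz-.114,(hx-e[:2])@u))
S=ctrl.grab_frame('scene')[...,::-1].copy();ps=ctrl.camera_params('scene')
# overlay cover at 60 deg
def cov(a):
    from scipy.spatial.transform import Rotation as Ro
    R=Ro.from_euler('y',a,degrees=True).as_matrix()
    b=box(-.18,0,-.13,.13,0,.008);r=box(-.23,-.22,-.055,.055,-.001,.009)
    return [(x@R.T+[.09,0,.11])@Rz(.0555).T+[.599,.1605,0] for x in(b,r)]
ds=ctrl.silhouettes('cover','scene');print([(d['conf'],np.round(d['rect'])) for d in ds])
m=ds[0]['region']
for a in(50,55,58,60,62,65,70):
    r=np.zeros((480,640),np.uint8)
    cv2.fillConvexPoly(r,cv2.convexHull(np.round(proj(cov(a)[0],ps)).astype(np.int32).reshape(-1,1,2)),1)
    print(a,round((r.astype(bool)&m).sum()/(r.astype(bool)|m).sum(),3))
for P in cov(60): cv2.polylines(S,[cv2.convexHull(np.round(proj(P,ps)).astype(np.int32).reshape(-1,1,2))],True,(0,255,0),1)
cv2.imwrite('pics/s11.png',cv2.resize(S[130:400,230:500],(600,600),interpolation=cv2.INTER_CUBIC))
E
```

```text
29.6 [0.57785454 0.15989005 0.28553736] 0.09928466973443019 [-5.11192481  1.12646912  7.20962186]
angle 60.57310456009773 radius 0.22622405032927678
[(0.94, array([353., 268., 123., 126.]))]
50 0.91
55 0.938
58 0.95
60 0.936
62 0.915
65 0.888
70 0.83
```

View pics/s11.png

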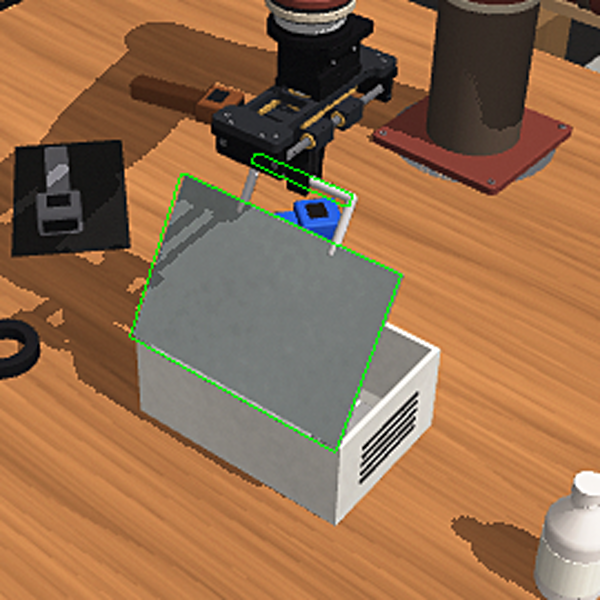

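The picture shows the 60° outline on the cover edges, the bar held in the fingers and the scanner on the mat. Hold still, then check for creep.

step_arm --motion '[{"x": 0, "y": 0, "z": 0, "ax": 0, "ay": 0, "az": 0, "grip": 1}, {"x": 0, "y": 0, "z": 0, "ax": 0, "ay": 0, "az": 0, "grip": 1}, {"x": 0, "y": 0, "z": 0, "ax": 0, "ay": 0, "az": 0, "grip": 1}, {"x": 0, "y": 0, "z": 0, "ax": 0, "ay": 0, "az": 0, "grip": 1}, {"x": 0, "y": 0, "z": 0, "ax": 0, "ay": 0, "az": 0, "grip": 1}, {"x": 0, "y": 0, "z": 0, "ax": 0, "ay": 0, "az": 0, "grip": 1}, {"x": 0, "y": 0, "z": 0, "ax": 0, "ay": 0, "az": 0, "grip": 1}, {"x": 0, "y": 0, "z": 0, "ax": 0, "ay": 0, "az": 0, "grip": 1}]'

```text
t: 30.5
ee_pos: [0.5775, 0.1598, 0.2853]
tool_rot: [[-0.056, 0.998, 0.002], [0.998, 0.056, 0.001], [0.001, 0.002, -1.0]]
contact_force: [-6.1, 0.9, 6.1]
finger_gap: 0.1
```

step_arm --motion '[{"x": 0, "y": 0, "z": 0, "ax": 0, "ay": 0, "az": 0, "grip": 1}, {"x": 0, "y": 0, "z": 0, "ax": 0, "ay": 0, "az": 0, "grip": 1}, {"x": 0, "y": 0, "z": 0, "ax": 0, "ay": 0, "az": 0, "grip": 1}, {"x": 0, "y": 0, "z": 0, "ax": 0, "ay": 0, "az": 0, "grip": 1}, {"x": 0, "y": 0, "z": 0, "ax": 0, "ay": 0, "az": 0, "grip": 1}, {"x": 0, "y": 0, "z": 0, "ax": 0, "ay": 0, "az": 0, "grip": 1}, {"x": 0, "y": 0, "z": 0, "ax": 0, "ay": 0, "az": 0, "grip": 1}, {"x": 0, "y": 0, "z": 0, "ax": 0, "ay": 0, "az": 0, "grip": 1}]'

```text
t: 31.3
ee_pos: [0.5775, 0.1598, 0.2853]
tool_rot: [[-0.056, 0.998, 0.002], [0.998, 0.056, 0.001], [0.001, 0.002, -1.0]]
contact_force: [-6.4, 0.8, 6.4]
finger_gap: 0.102
```

```bash
python3 - <<'E'
from h import *
f=ctrl.grab_frame('scene');ds=ctrl.silhouettes('cover','scene');s=ctrl.get_obs()
print(s['t'],s['ee_pos'],s['finger_gap'],s['contact_force'],[(d['conf'],np.round(d['rect'])) for d in ds])
ok=s['finger_gap']>.08 and any(abs(d['rect'][1]-268)<4 for d in ds)
print(ok)
if ok: print(ctrl.hand_in())
E
```

```text
31.4 [0.57750679 0.15984183 0.28537632] 0.09742968668195535 [-5.79411393  0.91442748  6.43870177] [(0.83, array([354., 269., 124., 121.]))]
True
the job is handed in; nothing more can be done
None
```

The job is handed in at about 31 s. The label was scanned with the cover shut, the scanner is back on its mat, and the arm is holding the cover open at about 60°.

- **Scan:** the window was aimed squarely at the label from about 9 cm and held still for about 2.3 s. The wrist-camera fit showed the scanner level to about 1–2°. A combined fit with the scene camera was poor and gave about 9° of roll, which I put down to the fingers hiding part of the scanner.
- **Scanner return:** a wrist-camera fit after release put it on the mat about 4 mm from where it started. I saw it there again in the last scene picture.
- **Cover:** the arm's position gives 60.6° and the silhouette comparison fits best at about 58° of the angles tried, so the true angle is probably 58–60.5°. The pose did not drift over about 1.7 s, and the grip gap stayed at about 0.10, with the bar held at 40 N.
- **Failed attempts:** the first two scanner grasps closed on air above the handle, and the first of these made an empty trip to the label. In the pictures the fingertips ended about 10 mm short of the reported TCP rather than 22 mm ahead of it. I corrected this by descending further in force-checked steps, and the scanner was not disturbed.
- **Bystanders:** I did not touch the tape roll, carton or bottle. I made no separate measurement of them at the end.

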